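# Gauge the root gap of a welding coupon

## Robot

A 6-joint arm with a two-finger parallel gripper is mounted at the origin on the work surface. World frame = base frame: x ahead of the robot, y to its left, z up, the work surface at z = 0. Lengths are in mm, angles in rad, forces in N, time in s.
With the tool pointing down it reaches from about 375 to 900 mm from the base axis. Payload 3.1 kg.
Tool frame: the origin (TCP) lies on the centre line of the jaws, within the pads' length; the fingertips stand 17 mm ahead of it and the grasp point (between the pads) lies 2 mm behind it; z points along the fingers, y is the line along which they close (so a half turn about z gives the same grasp; the last joint's range is limited). The gripper opens to 85 mm and grips with 20 to 120 N. Pads are 22 mm wide; open, the fingers measure 114 mm over their backs; the gripper's body (76 mm by 85 mm) begins 54 mm behind the grasp point. The pads swing forward as they close: fully open they stand 13 mm farther back than shut.
Start: joints at [-1.288, 0.527, 1.433, -0, 1.181, -0.178], TCP at [278.493, -559.498, 248.31] pointing down, gripper open.
Joint ranges: [-3.08, 3.08], [-0.75, 2.2], [0.22, 2.44], [-1.43, 4.57], [0, 2.65], [-2.85, 2.85]. Speed limits (rad/s): [2.79, 2.79, 3.14, 3.14, 3.14, 3.14].

## Interface

Orientations are given as a unit quaternion [x, y, z, w].
In Python, from rig import env, optics gives the robot as it stands.
- The arm moves only by the tool move_arm, never from a script. Its argument "steps" is a list of rows, each a list of 7 numbers: the shift along the tool's x, y, z in m, then the turn, a rotation vector about the tool's x, y, z in degrees, then the gripper command: -1 is shut, 1 is fully open, values between are in proportion. A call has 1 to 5 rows; each row is the pose to reach, as a shift and turn from the pose commanded when the call began, along the tool's axes at that moment; what a row does not reach only later rows make up. A row lasts 1/10 s, in which the tool goes at most 50 mm and 8.59 degrees, less where a joint would pass 70% of its speed; a pose out of reach is approached as far as the arm can. A call with a gripper value outside its range is refused whole. The fingers move at their own pace and stop on an object; "newtons" is the grip in N (left out, the last holds). Time passes only in rows, so rows that repeat a pose let the fingers close. It gives the time, the measured TCP pose, the force, the opening and the grip force at its end, in the units of the state.
- env.get_obs(): the state, without advancing time (a new reading comes with each control period).
- optics.camera(name): name is "scene" or "top" or "wrist"; returns a dict with "pixels" (384x512x3 uint8, blue, green, red), "depth" (384x512 float32, mm along the optical axis (not along the pixel's ray), 0 where there is no reading), "vertical_fov" (degrees; the focal length in pixels is half the picture's height over the tangent of half this angle, whatever the lens; pixels are square), "cx", "cy" (the principal point, pixels), "rvec" (rotation vector, rad) and "tvec" (3), from world to camera coordinates, as OpenCV has them. Camera axes: x right, y down, z forward; pixel columns grow to the right and rows downward; lengths in mm; the calibration is good to about 2 mm. The wrist camera is an equidistant fisheye: a pixel r from the principal point sees the ray r / f radians off the axis. A picture is of the moment at which its call begins.
- env.sign_off(): hands the job in; it is judged then, once.
Trained networks look in the newest picture that a camera, given by its name, has taken for a name from the list of things; names that differ only in an ending like _2 or _b are one class to them, and where a whole thing is asked for, a point or a joint stands for the part that bears it (a point fixed in the world has none). Each returns a list of dicts, best first, with "conf" (0 to 1); they miss things now and then, are a little off and sometimes report something else, mostly with a low value. They report only what shows in the picture. A call takes as long as a camera call. They do not tell look-alikes from the thing itself.
- optics.look_for(camera, thing): "location" ([x, y, z] in mm, in world coordinates, good to about 4 mm: the middle of the surface that is visible of it).
- optics.landmark_of(camera, thing): "location" ([x, y, z] in mm, in world coordinates, good to about 4 mm: a listed point, or the origin of a listed thing).
The state is a dict: "time_s": time; "joint_pos": joint angles; "qvel": joint speeds; "tau": joint torques, N m; "tcp_pos": TCP position; "tool_rot": TCP orientation; "ft_force": force on the tool from outside, world axes, zero at the start; "moment": the same for the moment, N m; "opening": finger opening in mm; "grip_force": force on a finger pad.
Only numpy, scipy, OpenCV 4.12 (cv2) and the standard library are available. Lean on these libraries where they do the work, as an engineer would, in place of code of your own. Each camera call takes 0.05 s, during which the arm holds its last target. There are 200 camera calls.

## Task

Before the coupon is tacked, check its root gap: take the blue-handled taper gauge out of the rack and, at the yellow paint-marker line, slide its blade, upright and square to the gap, down into the groove between the two bevelled plates until it drags snugly on both of them, without jamming it. Keep holding the gauge there by its handle and finish while holding it, so that the gap can be read off the blade; leave the other gauges and everything else on the table where they are.

Things in the scene. Friction and masses are not known exactly. Their poses are not given: they have to be found in the camera images.
- gauge_grip (a point): Centre of the blue handle of the taper gauge to use: handle 28 (x) x 16 (y) x 44 mm tall; below it a steel collar 34 x 20 x 4 mm, underside 26 mm below this point. z up along the gauge, x along the blade's width, y through its thickness. About 0.11 kg. It starts upright in a rack slot, the collar on the rack's top; lift it straight up more than 80 mm to clear the slot.
- gauge_tip (a point): Middle of the lower end of the blue gauge's blade, 106 mm below its handle's centre; same axes. The blade is a straight steel wedge 80 mm long and 14 mm wide; its thickness grows evenly from 2 mm here to 10 mm at the collar (1 mm every 10 mm), so it goes in until its thickness equals the gap.
- rack: Grey sheet-metal gauge rack, fixed, 60 (x) x 214 (y) mm, 92 mm high (140 mm with the gauges' handles, to be cleared by the blade); origin under its centre. Its top has three slots in a row along y, 66 mm apart, the middle one at the centre; each holds a gauge upright with the blade's width along the rack's x. Which gauge is in which slot varies.
- thick_gauge_grip (a point): Handle centre of a look-alike gauge with a red handle, blade 8 to 10.5 mm thick, too thick for this gap; outside sizes and axes as the blue one. Not to be used.
- flat_gauge_grip (a point): Handle centre of a look-alike gauge with a yellow handle, parallel blade 3 mm thick, too thin for this gap; outside sizes and axes as the blue one. Not to be used.
- jig: Blue tube jig, fixed. Origin on the table under plate A's root edge at mid-joint; x across the joint to plate B, y along it. Two tubes along x (300 x 30 x 60 mm) at y = +-66 mm carry the plates; four toggle clamps at y = +-66 mm, 45 to 200 mm either side of the groove, rise to 105 mm above the table. Under the groove it is open down to the table.
- plate_a: Fixed steel plate, on the -x side, 75 mm wide, 170 mm along y, 12 mm thick, underside 60 and top 72 mm above the table. Its edge along the joint has an upright root face from 60 to 62 mm height and then a 30 degree bevel, so the V groove is 11.5 mm wider at the top than at the root. Origin on its root edge, at the underside, mid-length; axes as the jig.
- plate_b: The matching bevelled plate on the +x side, fixed, parallel to plate A, same height. Origin on its root edge, at the underside, mid-length; axes as the jig. The root gap (plate A's origin to plate B's along x) is 4.4 to 6 mm, different each time, so the gauge stops with its tip about 22 to 42 mm below the plates' underside.
- mark_end (a point): Where to gauge on the joint, at the end of a yellow paint-marker line (visible part 50 x 4 mm, on top of plate A, square to the joint). The point lies above plate A's root edge at the height of the plates' top, 72 mm; axes as the jig.
- spray: Red spray can with black cap, 66 mm across, 190 mm tall, standing right of the jig; origin under its centre. A bystander.
- chipping_hammer: Chipping hammer lying on the table right of the jig, about 230 mm long, head 25 mm high; origin on the table under its handle. A bystander.
- wire_brush: Wire brush with wooden back, 270 x 30 mm, 41 mm high, lying beyond the rack; origin under its centre. A bystander.
- magnet_square: Red and steel welding magnet, 110 mm long, 15 mm high, lying beyond the rack; origin under its centre. A bystander.
- tube_offcut: Offcut of square tube, 50 x 50 mm, 75 mm high, standing between the rack and the robot; origin under its centre. A bystander.
There are look-alikes about, which are no part of the job. Leave any orange or turquoise look-alike of the part that bears gauge_grip alone.

How it is judged:
By the outcome, as a careful person would: the job done as asked, in the order asked, and still so for the second after the job is handed in, while the arm keeps its last pose, push and grip.
It also fails if it takes over 54 s, if anything falls off the work surface, if the arm or the gripper's body presses on something with over 40 N, if the wrist force passes 120 N, or if a joint passes its speed limit or range.

## Working session

There is one attempt and no reset: what is moved stays moved. The work goes in short steps, Python scripts to look and compute and a tool call to move; the robot and the scene stay as the last step left them, time stands still between calls to the robot, and variables do not carry over. Pictures are saved under pics/ and viewed, at most 10 in all, crops included, and the job is handed in when it is done.

Besides the shell and the picture viewer there is one more tool, called after ">>>" in YAML: its name, and indented under it one key for each argument. move_arm: Moves the arm, as the interface text tells. Its arguments: {"type":"object","properties":{"steps":{"type":"array","items":{"type":"array","items":{"type":"number"}}},"newtons":{"type":"number"}},"required":["steps"]}

```bash
ls; mkdir -p pics; cat > h.py <<'E'
import numpy as np,cv2
from rig import env,optics
from scipy.spatial.transform import Rotation as R
def cam(n,save=None):
    d=optics.camera(n)
    if save: cv2.imwrite('pics/'+save,d['pixels'])
    return d
def cloud(d,fish=False):
    h,w=d['depth'].shape; f=h/2/np.tan(np.radians(d['vertical_fov'])/2)
    u,v=np.meshgrid(np.arange(w),np.arange(h)); x=(u-d['cx'])/f; y=(v-d['cy'])/f
    if fish:
        r=np.hypot(x,y)+1e-9; s=np.tan(np.minimum(r,1.5))/r; x=x*s;y=y*s
    P=np.dstack([x,y,np.ones_like(x)])*d['depth'][...,None]
    M=R.from_rotvec(np.ravel(d['rvec'])).as_matrix()
    return (P-np.ravel(d['tvec']))@M
E
python3 - <<'E'
from h import *
np.set_printoptions(precision=1,suppress=True)
for c in ['scene','top','wrist']:
    cam(c,c+'0.png')
    for t in ['gauge_grip','thick_gauge_grip','flat_gauge_grip','rack','jig','plate_a','plate_b','mark_end','spray','tube_offcut','chipping_hammer']:
        print(c,t,[(np.array(r['location']),round(r['conf'],2)) for r in optics.landmark_of(c,t)[:3]])
print(env.get_obs())
a=[cv2.imread(f'pics/{c}0.png') for c in ['scene','top']]
E
```

```text
pics
scene gauge_grip [(array([519.7, 521.4,  13.5]), 0.75), (array([503.9, 195.2, 117.8]), 0.58), (array([344.9, 226. ,  11.6]), 0.48)]
scene thick_gauge_grip []
scene flat_gauge_grip [(array([486.5, 259.2, 116.2]), 0.69), (array([477.4, 327.9, 119.7]), 0.64)]
scene rack [(array([488.5, 262.7,   3.7]), 0.83)]
scene jig [(array([512.4, -82.1,  -2.4]), 0.94)]
scene plate_a [(array([515.9, -78. ,  57.6]), 0.91), (array([518.2, -81.9,  60. ]), 0.67)]
scene plate_b [(array([515.9, -78. ,  57.6]), 0.91), (array([518.2, -81.9,  60. ]), 0.67)]
scene mark_end [(array([506.9, -67.3,  74.6]), 0.5)]
scene spray [(array([ 388.3, -476.8,    2. ]), 0.7)]
scene tube_offcut []
scene chipping_hammer [(array([ 594.5, -515.9,    1.1]), 0.85)]
top gauge_grip [(array([522.3, 519.5,  11.3]), 0.65), (array([346. , 226.9,  15.8]), 0.63), (array([504.3, 197.4, 116. ]), 0.53)]
top thick_gauge_grip [(array([493.5, 263.8, 117.9]), 0.54), (array([ 391.8, -475.6,   -0.2]), 0.27)]
top flat_gauge_grip [(array([477.8, 326.8, 121.7]), 0.55)]
top rack [(array([490.5, 264.7,  -2.2]), 0.91)]
top jig [(array([515.7, -83.
[... 399 characters left out ...]
16.2,   -5.8]), 0.88), (array([504.3, 197.1, 120.1]), 0.22)]
wrist gauge_grip []
wrist thick_gauge_grip []
wrist flat_gauge_grip []
wrist rack []
wrist jig []
wrist plate_a []
wrist plate_b []
wrist mark_end []
wrist spray [(array([ 387.7, -476.5,   -2.1]), 0.92)]
wrist tube_offcut []
wrist chipping_hammer []
{'time_s': 1.8, 'joint_pos': array([-1.3,  0.5,  1.4, -0. ,  1.2, -0.2]), 'qvel': array([-0., -0., -0.,  0., -0.,  0.]), 'tau': array([  0. , -44.2, -17.8,  -0. ,   0. ,  -0. ]), 'tcp_pos': array([ 278.5, -559.5,  248.3]), 'tool_rot': array([ 1. ,  0.2, -0. , -0. ]), 'ft_force': array([-0.3, -1.1,  0.3]), 'moment': array([-0., -0.,  0.]), 'grip_force': 0.0, 'opening': 85.22955186555662}
```

```bash
python3 - <<'E'
import cv2,numpy as np
t=cv2.imread('pics/top0.png');s=cv2.imread('pics/scene0.png')
cv2.imwrite('pics/st.png',np.hstack([cv2.resize(s,(400,300),interpolation=3),cv2.resize(t,(400,300),interpolation=3)]))
cv2.imwrite('pics/topL.png',cv2.resize(t,(800,600),interpolation=2))
cv2.imwrite('pics/sceneL.png',cv2.resize(s,(800,600),interpolation=2))
E
```

```text
(no output)
```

View pics/topL.png

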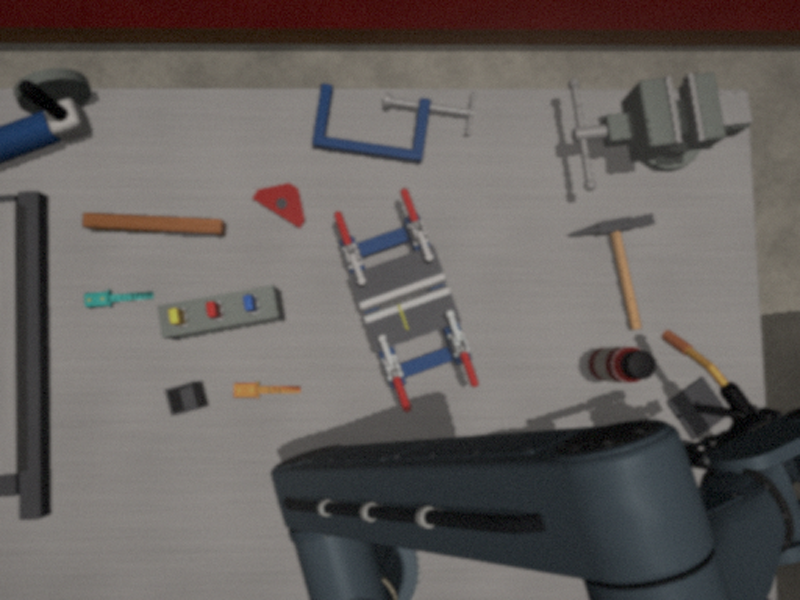

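View pics/sceneL.png

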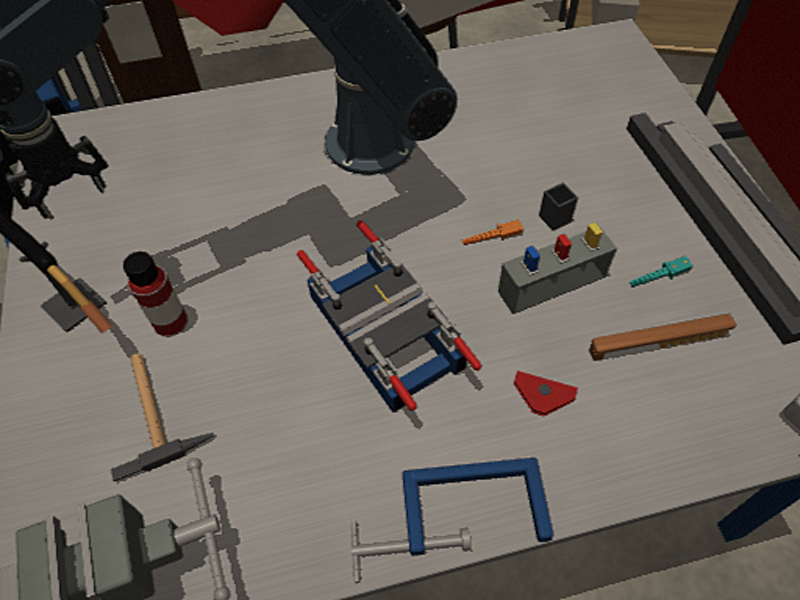

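The views show the rack with blue (249,302 in the top view), red and yellow gauges. The groove runs between the plates at about (405,298), with the yellow line ending at about (402,306). I'll go over the groove first for a close look, then on to the rack.

```bash
cat >> h.py <<'E'
def go(p,yaw,o=None,flip=None):
    "yaw: world angle of tool y axis (deg), mod 180; tool down. prints shift m, turn deg in tool axes"
    o=o or env.get_obs(); q=R.from_quat(o['tool_rot']); best=None
    for k in (0,180):
        a=np.radians(yaw+k); y=np.array([np.cos(a),np.sin(a),0]); z=np.array([0,0,-1.]); x=np.cross(y,z)
        T=R.from_matrix(np.c_[x,y,z]); d=(q.inv()*T).as_rotvec(degrees=True)
        s=q.inv().apply(np.array(p)-o['tcp_pos'])/1000
        print('opt',k,'shift',s.round(4),'turn',d.round(2), 'n',np.linalg.norm(d).round(1))
E
python3 - <<'E'
from h import *
o=env.get_obs();print(o['joint_pos'],R.from_quat(o['tool_rot']).as_matrix().round(3))
go([470,-85,290],20)
E
```

```text
[-1.28751678e+00  5.27504682e-01  1.43270567e+00 -6.64036082e-07
  1.18141883e+00 -1.78518179e-01] [[ 0.895  0.446 -0.   ]
 [ 0.446 -0.895  0.   ]
 [ 0.    -0.    -1.   ]]
opt 0 shift [ 0.3829 -0.3395 -0.0417] turn [ -0.    -0.   -83.54] n 83.5
opt 180 shift [ 0.3829 -0.3395 -0.0417] turn [-0.    0.   96.46] n 96.5
```

>>> move_arm:
  steps:
    - [0.383, -0.34, -0.042, 0, 0, 0, 1]
    - [0.383, -0.34, -0.042, 0, 0, 0, 1]
    - [0.383, -0.34, -0.042, 0, 0, 0, 1]
    - [0.383, -0.34, -0.042, 0, 0, 0, 1]
    - [0.383, -0.34, -0.042, 0, 0, 0, 1]

```text
time_s: 2.3
tcp_pos: [372.0, -326.7, 269.1]
tool_rot: [0.974, 0.228, 0.0, 0.0]
ft_force: [0.9, -0.1, -0.3]
opening: 85.0
grip_force: 0.0
```

>>> move_arm:
  steps:
    - [0.196, -0.174, -0.022, 0, 0, 0, 1]
    - [0.196, -0.174, -0.022, 0, 0, 0, 1]
    - [0.196, -0.174, -0.022, 0, 0, 0, 1]
    - [0.196, -0.174, -0.022, 0, 0, 0, 1]
    - [0.196, -0.174, -0.022, 0, 0, 0, 1]

```text
time_s: 2.8
tcp_pos: [465.2, -95.4, 290.2]
tool_rot: [0.973, 0.229, 0.0, 0.0]
ft_force: [0.4, -0.6, 0.0]
opening: 85.3
grip_force: 0.0
```

```bash
python3 - <<'E'
from h import *
np.set_printoptions(precision=1,suppress=True)
for c in ['wrist','top']:
    d=cam(c,c+'1.png'); C=cloud(d,c=='wrist'); np.savez(f'{c}1.npz',C=C,img=d['pixels'])
    for t in ['plate_a','plate_b','mark_end','jig']:
        print(c,t,[(np.array(r['location']),round(r['conf'],2)) for r in optics.landmark_of(c,t)[:2]])
    m=(abs(C[...,2]-72)<6)&(abs(C[...,0]-515)<120)&(abs(C[...,1]+80)<120)
    print(m.sum(), np.median(C[...,2][m]))
    hsv=cv2.cvtColor(d['pixels'],cv2.COLOR_BGR2HSV)
    y=(hsv[...,0]>22)&(hsv[...,0]<35)&(hsv[...,1]>110)&m
    P=C[y]; print(len(P),P.mean(0) if len(P) else '')
    if len(P)>5:
        vx,vy,x0,y0=cv2.fitLine(P[:,:2].astype(np.float32),cv2.DIST_L2,0,.01,.01).ravel();print('line dir',np.degrees(np.arctan2(vy,vx)),x0,y0)
        s=(P[:,:2]-[x0,y0])@[vx,vy];print(s.min(),s.max())
print(d['cx'],d['cy'])
i=cv2.imread('pics/wrist1.png'); cv2.imwrite('pics/w1L.png',cv2.resize(i,(800,600),interpolation=2))
E
```

```text
wrist plate_a [(array([516.9, -78.9,  59. ]), 0.96), (array([513.5, -80.9,  55.7]), 0.58)]
wrist plate_b [(array([516.9, -78.9,  59. ]), 0.96), (array([513.5, -80.9,  55.7]), 0.58)]
wrist mark_end [(array([504.8, 198. , 122.4]), 0.22)]
wrist jig [(array([514.3, -83.5,   1.7]), 0.92)]
16511 72.18139790322358
1 [490.2 -71.8  71.4]
top plate_a [(array([513.8, -80.5,  55.9]), 0.52)]
top plate_b [(array([513.8, -80.5,  55.9]), 0.52)]
top mark_end []
top jig [(array([516. , -83. ,   2.2]), 0.93)]
577 72.51594834447522
0 
255.01919419243671 194.41714880639958
```

View pics/w1L.png

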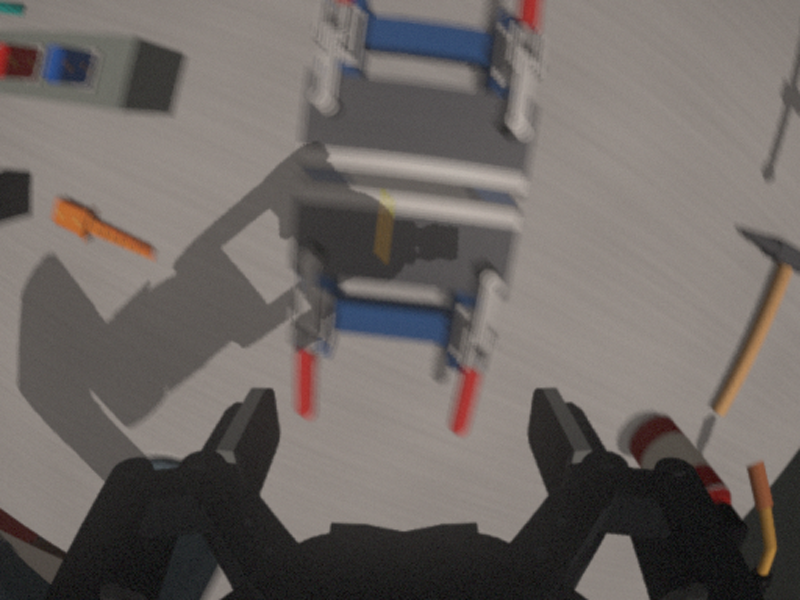

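The wrist view shows the groove across (300–530, 150–220) and the yellow line at about (384,190–262). It's blurred by motion, so I'll take a settled frame and measure the bevel edges and line from it.

```bash
cat > m.py <<'E'
from h import *
np.set_printoptions(precision=1,suppress=True)
def ray_at(d,u,v,z,fish=True):
    f=192/np.tan(np.radians(d['vertical_fov'])/2); x=(u-d['cx'])/f; y=(v-d['cy'])/f
    if fish:
        r=np.hypot(x,y); s=np.tan(r)/r; x,y=x*s,y*s
    M=R.from_rotvec(np.ravel(d['rvec'])).as_matrix(); c=-np.ravel(d['tvec'])@M
    r=np.stack([x,y,np.ones_like(x)],-1)@M
    return c+r*((z-c[2])/r[...,2])[...,None]
def groove(d,th0=20,c0=(516,-79)):
    u,v=np.meshgrid(np.arange(512.),np.arange(384.)); P=ray_at(d,u,v,72.)
    img=d['pixels'].astype(float); b=img.min(2)
    best=None
    loc=P[...,:2]-c0
    hsv=cv2.cvtColor(d['pixels'],cv2.COLOR_BGR2HSV).astype(float)
    near=np.hypot(*np.moveaxis(loc,2,0))<100
    for th in np.arange(th0-5,th0+5.1,.25):
        a=np.radians(th); X=loc@[np.cos(a),np.sin(a)]; Y=loc@[-np.sin(a),np.cos(a)]
        m=near&(abs(X)<35)&(abs(Y)<45)
        k=np.round(X[m]).astype(int)+35; n=np.bincount(k,minlength=71); pr=np.bincount(k,b[m],minlength=71)/np.maximum(n,1)
        sc=np.sum(np.diff(pr)**2)
        if best is None or sc>best[0]: best=(sc,th,pr,X,Y)
    sc,th,pr,X,Y=best
    print('theta',th); print('profile x=-30..36:',pr[5:].round().astype(int))
    # yellow: r,g over b
    yl=(img[...,1]-img[...,0])
    m=near&(X>-65)&(X<-8)&(abs(Y)<45)&(yl>25)&(img[...,2]-img[...,0]>25)
    print('yellow',m.sum(),'Y mean',Y[m].mean(),'sd',Y[m].std(),'X range',np.percentile(X[m],[2,50,98]))
    for lo,hi in((-60,-40),(-40,-25),(-25,-8)):
        q=m&(X>lo)&(X<hi); print(lo,q.sum(),Y[q].mean() if q.any() else '')
E
python3 - <<'E'
from m import *
o=env.get_obs();print(o['tcp_pos'],o['time_s'],np.abs(o['qvel']).max())
d=cam('wrist','wrist2.png'); groove(d)
i=d['pixels'][70:230,150:380]; cv2.imwrite('pics/w2c.png',cv2.resize(i,None,fx=3.4,fy=3.4,interpolation=2))
for k in range(2):
    cam('wrist')
    for t in ('plate_a','mark_end'): print(t,[(np.array(r['location']),round(r['conf'],2)) for r in optics.landmark_of('wrist',t)[:2]])
E
```

```text
[464.3 -98.8 289.5] 3.3 0.004474793619623087
theta 19.5
profile x=-30..36: [ 62  64  68  72  73  75  90 125 138 139 141 138 139 143 146 147 149 149
 134 113  97  94  94  95  96  93  88  86  87  87  91  93  93  95 110 141
 165 169 170 168 167 169 171 171 172 170 160 127  95  88  87  87  86  86
  85  85  85  85  85  85  86  86  86  84  83  83]
yellow 175 Y mean 14.836488695335678 sd 1.389991223574535 X range [-60.5 -35.  -11.7]
-60 65 14.879288993453024
-40 50 14.878176389809497
-25 54 14.71008555093405
plate_a [(array([519.8, -77.3,  56.6]), 0.94), (array([512.3, -80.9,  58.3]), 0.85)]
mark_end [(array([507.2, -64.4,  71.4]), 0.44)]
plate_a [(array([517.3, -78.4,  58.4]), 0.66), (array([518.3, -77.3,  58.8]), 0.66)]
mark_end [(array([507.6, -66.1,  70.8]), 0.44), (array([487.8, 262.2, 116.4]), 0.44)]
```

View pics/w2c.png

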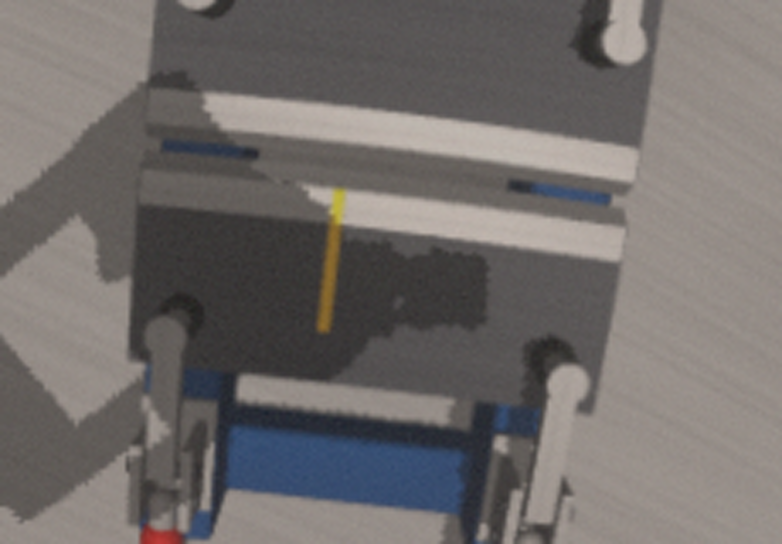

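The milled bands border the groove (crop edges at about y=190 and y=155 near the line). The opening is about 16 mm at the top, centred near (508,-66) at the mark. Now on to the rack.

```bash
python3 - <<'E'
from h import *
go([450,175,270],-79)
E
```

```text
opt 0 shift [ 0.1082 -0.2506  0.0196] turn [ 0.    0.   15.43] n 15.4
opt 180 shift [ 0.1082 -0.2506  0.0196] turn [  -0.      0.   -164.57] n 164.6
```

>>> move_arm:
  steps:
    - [0.108, -0.25, 0.02, 0, 0, 8, 0]
    - [0.108, -0.25, 0.02, 0, 0, 15.4, 0]
    - [0.108, -0.25, 0.02, 0, 0, 15.4, 0]
    - [0.108, -0.25, 0.02, 0, 0, 15.4, 0]
    - [0.108, -0.25, 0.02, 0, 0, 15.4, 0]

```text
time_s: 4.15
tcp_pos: [451.6, 144.8, 272.0]
tool_rot: [0.995, 0.096, 0.0, 0.0]
ft_force: [1.5, -1.1, -0.1]
opening: 42.9
grip_force: 0.0
```

>>> move_arm:
  steps:
    - [0.01, -0.022, 0, 0, 0, 0, 0]
    - [0.01, -0.022, 0, 0, 0, 0, 0]
    - [0.01, -0.022, 0, 0, 0, 0, 0]
    - [0.01, -0.022, 0, 0, 0, 0, 0]

```text
time_s: 4.55
tcp_pos: [457.3, 165.5, 271.9]
tool_rot: [0.995, 0.096, -0.0, 0.0]
ft_force: [0.4, 0.1, 0.4]
opening: 42.9
grip_force: 0.0
```

```bash
python3 - <<'E'
from m import *
o=env.get_obs();print(o['tcp_pos'],o['time_s'],np.abs(o['qvel']).max(),o['opening'])
for c in ('wrist','top'):
    d=cam(c,c+'3.png'); C=cloud(d,c=='wrist')
    for t in ('gauge_grip','thick_gauge_grip','flat_gauge_grip','rack'): print(c,t,[(np.array(r['location']),round(r['conf'],2)) for r in optics.landmark_of(c,t)[:3]])
    hsv=cv2.cvtColor(d['pixels'],cv2.COLOR_BGR2HSV); H,S=hsv[...,0].astype(int),hsv[...,1]
    for n,m in (('blue',(abs(H-112)<10)&(S>120)),('red',((H<8)|(H>172))&(S>120)),('yel',(abs(H-26)<6)&(S>120))):
        m=m&(C[...,2]>132)&(C[...,2]<148)&(abs(C[...,0]-490)<60)&(abs(C[...,1]-262)<110)
        P=C[m]
        if len(P)>8:
            r=cv2.minAreaRect(P[:,:2].astype(np.float32)); print(n,len(P),np.median(P,0),r)
cv2.imwrite('pics/w3L.png',cv2.resize(cv2.imread('pics/wrist3.png'),(800,600),interpolation=2))
E
```

```text
[457.3 165.5 271.9] 4.55 0.014812326552372745 42.90464057786015
wrist gauge_grip [(array([522.9, 516.4,  11.6]), 0.96), (array([501. , 196.8, 118.6]), 0.57)]
wrist thick_gauge_grip [(array([491. , 263.1, 113.8]), 0.73)]
wrist flat_gauge_grip [(array([479.9, 331.1, 124. ]), 0.96), (array([493.1, 262.6,   1.1]), 0.17)]
wrist rack [(array([491.6, 262.9,   1.4]), 0.6)]
blue 490 [501.  197.6 140. ] ((500.92535400390625, 197.5635986328125), (25.79846954345703, 14.184432983398438), 9.909028053283691)
red 505 [489.9 261.3 139.9] ((489.23199462890625, 262.4075927734375), (26.713930130004883, 15.656342506408691), 9.385091781616211)
yel 364 [477.5 326.5 140. ] ((477.482666015625, 327.6035461425781), (26.914356231689453, 16.445276260375977), 10.139169692993164)
top gauge_grip [(array([516.9, 519.4,   9.6]), 0.7), (array([343.6, 229.1,  17.7]), 0.67)]
top thick_gauge_grip [(array([668.6, 402.7,  -1.9]), 0.39)]
top flat_gauge_grip []
top rack []
```

View pics/w3L.png

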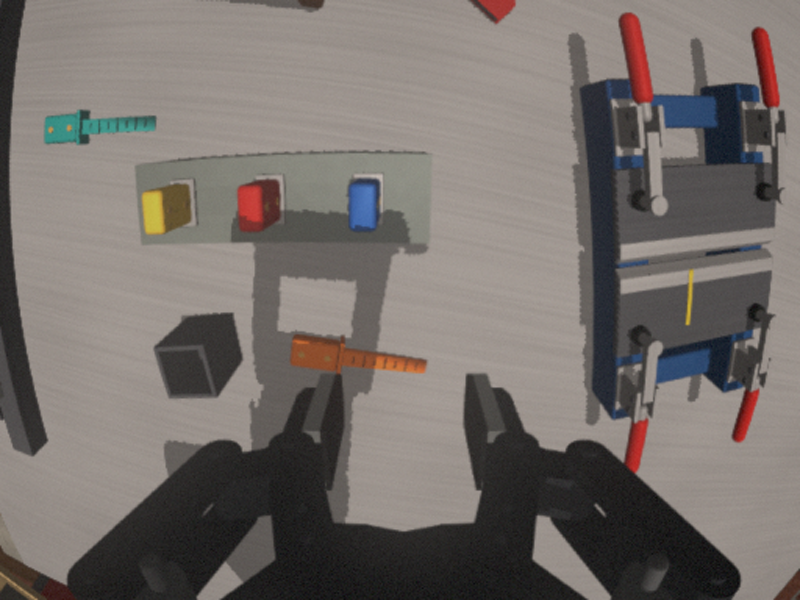

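The frame shows the blue handle at (365,205), which measures (501,197.6) with top at z=140 and yaw about 10°. The fingers are partly open, enough to clear the red gauge.

```bash
python3 - <<'E'
from h import *
go([501,197.6,190],-79.8)
E
```

```text
opt 0 shift [ 0.0488 -0.0224  0.082 ] turn [-0.    0.    0.84] n 0.8
opt 180 shift [ 0.0488 -0.0224  0.082 ] turn [  -0.     -0.   -179.16] n 179.2
```

>>> move_arm:
  steps:
    - [0.0488, -0.0224, 0.05, 0, 0, 0.8, 0]
    - [0.0488, -0.0224, 0.082, 0, 0, 0.8, 0]
    - [0.0488, -0.0224, 0.082, 0, 0, 0.8, 0]
    - [0.0488, -0.0224, 0.082, 0, 0, 0.8, 0]
    - [0.0488, -0.0224, 0.082, 0, 0, 0.8, 0]

```text
time_s: 5.55
tcp_pos: [501.2, 197.7, 191.9]
tool_rot: [0.996, 0.089, 0.001, -0.0]
ft_force: [0.1, -0.4, 0.0]
opening: 42.8
grip_force: 0.0
```

```bash
python3 - <<'E'
from m import *
o=env.get_obs()
d=cam('wrist','wrist4.png'); C=cloud(d,True)
hsv=cv2.cvtColor(d['pixels'],cv2.COLOR_BGR2HSV); H,S=hsv[...,0].astype(int),hsv[...,1]
m=(abs(H-112)<10)&(S>120)&(C[...,2]>130)&(C[...,2]<150)&(abs(C[...,0]-500)<40)&(abs(C[...,1]-197)<40); P=C[m]
print(len(P), np.median(P,0) if len(P) else '', cv2.minAreaRect(P[:,:2].astype(np.float32)) if len(P)>5 else '')
o=env.get_obs();print(o['tcp_pos'],o['ft_force'])
go([501,197.6,119],-79.8,o)
E
```

```text
799 [502.3 198.5 139.8] ((501.08795166015625, 198.05174255371094), (26.89889907836914, 14.743879318237305), 9.469128608703613)
[501.5 197.7 192.5] [-0.3  0.2  0.3]
opt 0 shift [-0.  -0.   0.1] turn [ 0.  -0.2  0.1] n 0.2
opt 180 shift [-0.  -0.   0.1] turn [   0.4    0.  -179.9] n 179.9
```

>>> move_arm:
  steps:
    - [0, 0, 0.035, 0, 0, 0, 0]
    - [0, 0, 0.06, 0, 0, 0, 0]
    - [0, 0, 0.072, 0, 0, 0, 0]
    - [0, 0, 0.072, 0, 0, 0, 0]
    - [0, 0, 0.072, 0, 0, 0, 0]

```text
time_s: 6.1
tcp_pos: [501.9, 197.9, 119.7]
tool_rot: [0.996, 0.089, 0.001, -0.0]
ft_force: [0.5, 0.5, -0.0]
opening: 42.4
grip_force: 0.0
```

>>> move_arm:
  steps:
    - [0, 0, 0, 0, 0, 0, -1]
    - [0, 0, 0, 0, 0, 0, -1]
    - [0, 0, 0, 0, 0, 0, -1]
    - [0, 0, 0, 0, 0, 0, -1]
    - [0, 0, 0, 0, 0, 0, -1]
  newtons: 60

```text
time_s: 6.6
tcp_pos: [502.0, 198.0, 119.4]
tool_rot: [0.996, 0.089, 0.001, -0.0]
ft_force: [-0.0, -1.3, 6.0]
opening: 15.5
grip_force: 59.0
```

>>> move_arm:
  steps:
    - [0, 0, -0.03, 0, 0, 0, -1]
    - [0, 0, -0.07, 0, 0, 0, -1]
    - [0, 0, -0.11, 0, 0, 0, -1]
    - [0, 0, -0.15, 0, 0, 0, -1]
    - [0, 0, -0.15, 0, 0, 0, -1]

```text
time_s: 7.1
tcp_pos: [504.4, 198.6, 273.9]
tool_rot: [0.996, 0.09, 0.007, -0.001]
ft_force: [0.9, -0.1, -0.8]
opening: 15.3
grip_force: 59.5
```

```bash
python3 - <<'E'
from m import *
o=env.get_obs(); print(o['tcp_pos'],o['opening'],o['grip_force'],o['ft_force'])
go([507.8,-66.2,262],19.5,o)
E
```

```text
[504.4 198.6 273.9] 15.294419404269304 59.45316553115845 [ 0.9 -0.1 -0.8]
opt 0 shift [-0.   0.3  0. ] turn [  0.7  -0.6 -99.2] n 99.2
opt 180 shift [-0.   0.3  0. ] turn [-0.5 -0.6 80.8] n 80.8
```

>>> move_arm:
  steps:
    - [-0.0435, 0.261, 0, 0, 0, -8, -1]
    - [-0.0435, 0.261, 0, 0, 0, -16, -1]
    - [-0.0435, 0.261, 0, 0, 0, -24, -1]
    - [-0.0435, 0.261, 0, 0, 0, -32, -1]
    - [-0.0435, 0.261, 0, 0, 0, -40, -1]

```text
time_s: 7.6
tcp_pos: [503.6, -26.9, 267.0]
tool_rot: [0.912, 0.409, -0.001, -0.001]
ft_force: [1.5, 0.2, -0.8]
opening: 15.2
grip_force: 59.5
```

>>> move_arm:
  steps:
    - [0, 0, 0, 0, 0, -8, -1]
    - [0, 0, 0, 0, 0, -16, -1]
    - [0, 0, 0, 0, 0, -24, -1]
    - [0, 0, 0, 0, 0, -32, -1]
    - [0, 0, 0, 0, 0, -40, -1]

```text
time_s: 8.1
tcp_pos: [503.7, -25.4, 266.9]
tool_rot: [0.717, 0.697, -0.001, -0.001]
ft_force: [-0.5, 0.2, -1.3]
opening: 15.5
grip_force: 59.5
```

>>> move_arm:
  steps:
    - [0, 0, 0, 0, 0, -8, -1]
    - [0, 0, 0, 0, 0, -16, -1]
    - [0, 0, 0, 0, 0, -19, -1]
    - [0, 0, 0, 0, 0, -19, -1]
    - [0, 0, 0, 0, 0, -19, -1]

```text
time_s: 8.6
tcp_pos: [504.1, -25.4, 267.3]
tool_rot: [0.595, 0.804, -0.0, -0.001]
ft_force: [-0.7, 0.1, -2.1]
opening: 15.3
grip_force: 59.5
```

```bash
python3 - <<'E'
from m import *
np.set_printoptions(precision=4,suppress=True)
for k in range(3): d=cam('wrist','wrist5.png')
o=env.get_obs(); print(o['time_s'],o['tcp_pos'],o['opening'],o['grip_force'],o['ft_force'],o['joint_pos'])
go([507.8,-66.2,200],19.5,o)
groove(d)
cv2.imwrite('pics/w5L.png',cv2.resize(d['pixels'],(800,600),interpolation=2))
E
```

```text
8.75 [504.4487 -25.4945 267.7276] 15.17373359909329 59.53819155693054 [-0.0139 -0.4288 -1.2686] [-0.2721  0.3415  1.7049  0.      1.0957 -0.5685]
opt 0 shift [-0.0399 -0.0087  0.0677] turn [-0.03 -0.02 -2.52] n 2.5
opt 180 shift [-0.0399 -0.0087  0.0677] turn [ -0.03   0.04 177.48] n 177.5
theta 16.0
profile x=-30..36: [ 90  90  91  89  97 111 128 147 148 153 139 143 157 139 131 129 119 103
   0  91  85  84  84  96  81  78  78  81  85  84  70  69  73  81  88  84
  93 107 113 119 125 128 126 122 122 116  98  89  80  80  84  88  84  84
  86  90  89  90  90  91  92  91  91  89  88  91]
yellow 202 Y mean 12.199012541180913 sd 1.9131878327500038 X range [-60.9885 -37.116  -12.5475]
-60 81 11.436291972959404
-40 57 12.268288242704745
-25 56 13.450118916268009
```

View pics/w5L.png

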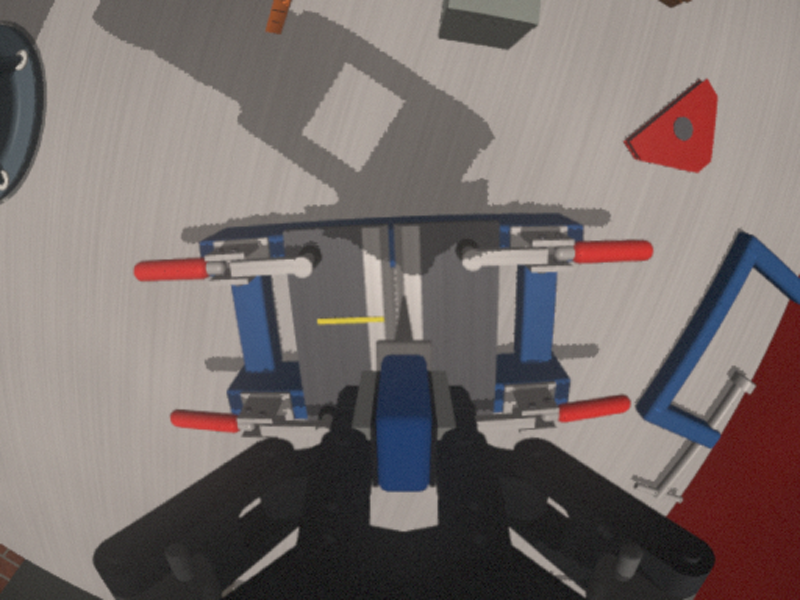

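Gauge is held square in the jaws, with the blade tip at about (403,297) and the yellow line at (318–383, 320). I'll refine the groove angle and centre using the part the blade doesn't cover.

```bash
cat >> m.py <<'E'
def edges(d,ylo,yhi,th=19.5,c0=(507.8,-66.2),step=6,z=72.):
    "groove top edges per Y-slice by subpixel steepest brightness change; prints fits"
    a=np.radians(th); ex=np.array([np.cos(a),np.sin(a)]); ey=np.array([-np.sin(a),np.cos(a)])
    f=192/np.tan(np.radians(d['vertical_fov'])/2)
    g=cv2.GaussianBlur(cv2.cvtColor(d['pixels'],cv2.COLOR_BGR2GRAY).astype(np.float32),(0,0),.7)
    Ms=R.from_rotvec(np.ravel(d['rvec']))
    def sample(P):
        q=Ms.apply(P)+np.ravel(d['tvec']); r=np.hypot(q[:,0],q[:,1]); t=np.arctan2(r,q[:,2])
        uv=q[:,:2]/r[:,None]*t[:,None]*f+[d['cx'],d['cy']]
        return cv2.remap(g,uv[:,0].astype(np.float32),uv[:,1].astype(np.float32),1).ravel()
    X=np.arange(-30,30,.25); out=[]
    for y in np.arange(ylo,yhi,step):
        p=np.mean([sample(np.c_[np.add(c0,X[:,None]*ex+(y+k)*ey),np.full(len(X),z)]) for k in np.linspace(-2,2,5)],0)
        D=np.gradient(p,X); w=lambda lo,hi,s:(lambda m:X[m][np.argmax(s*D[m])])((X>lo)&(X<hi))
        out.append((y,w(-13,-3,-1),w(3,13,1),w(-27,-14,1),w(14,27,-1)))
    o=np.array(out); print(o.round(1))
    return o
E
python3 - <<'E'
from m import *
import pickle
d=cam('wrist','wrist6.png'); o=edges(d,-75,4)
for i in (1,2,3,4):
    y,x=o[:,0],o[:,i]; k=abs(x-np.median(x))<2.5; print(i,np.polyfit(y[k],x[k],1), 'deg',np.degrees(np.polyfit(y[k],x[k],1)[0]),'med',np.median(x))
E
```

```text
[[-75.   -7.2  12.8 -17.   24.2]
 [-69.   -9.   12.  -16.8  25. ]
 [-63.   -9.8   8.5 -15.   25. ]
 [-57.   -3.5   8.2 -14.8  23.8]
 [-51.   -3.2   9.5 -14.5  22.2]
 [-45.  -12.5   4.  -20.2  16.8]
 [-39.  -12.2   3.5 -19.5  26.2]
 [-33.  -10.8   4.  -20.5  25.2]
 [-27.   -4.2   8.  -20.2  26.5]
 [-21.  -12.8  12.5 -20.   20.8]
 [-15.   -8.   12.8 -20.5  20.2]
 [ -9.   -7.8  12.  -20.2  20.2]
 [ -3.   -7.8  11.  -20.5  20.2]
 [  3.   -7.5  10.5 -20.   20.5]]
1 [ 0.  -7.7] deg 0.718633288960849 med -7.875
2 [ 0.  10.6] deg 1.0476483639306005 med 10.0
3 [ -0.  -20.3] deg -0.27852115041084297 med -20.0
4 [-0.  21.2] deg -2.822849497406913 med 23.0
```

```bash
python3 - <<'E'
from m import *
d=cam('wrist','wrist6.png'); o=edges(d,-20,68)
for i in (1,2,3,4):
    y,x=o[:,0],o[:,i]; k=abs(x-np.median(x))<1.6; p=np.polyfit(y[k],x[k],1); print(i,k.sum(),'at0',p[1].round(2), 'deg',np.degrees(p[0]).round(2))
a=np.radians(19.5); u,v=np.meshgrid(np.arange(512.),np.arange(384.)); P=ray_at(d,u,v,72.); loc=P[...,:2]-[507.8,-66.2]
X=loc@[np.cos(a),np.sin(a)];Y=loc@[-np.sin(a),np.cos(a)]; im=d['pixels'].astype(float)
m=(im[...,1]-im[...,0]>35)&(im[...,2]-im[...,0]>35)&(X>-62)&(X<-5)&(abs(Y)<20); print('yellow',m.sum(),np.polyfit(X[m],Y[m],1),Y[m].mean(),np.percentile(X[m],[1,99]))
E
```

```text
[[-20.  -12.8  12.5 -20.5  20.2]
 [-14.   -8.5  12.8 -20.2  20. ]
 [ -8.   -8.   12.  -20.2  20.5]
 [ -2.   -7.8  11.  -20.2  20.5]
 [  4.   -8.   10.5 -19.8  20.5]
 [ 10.   -7.8  10.  -20.5  21. ]
 [ 16.   -7.8   9.2 -20.2  20.8]
 [ 22.   -7.2   8.8 -19.8  20.2]
 [ 28.   -7.8   8.  -20.2  20. ]
 [ 34.   -7.8   8.  -20.2  20.5]
 [ 40.   -7.5   8.5 -19.8  20.8]
 [ 46.  -10.    3.2 -20.   21. ]
 [ 52.   -7.8   3.2 -20.   21.2]
 [ 58.   -7.2   8.2 -19.5  20.2]
 [ 64.   -7.2   3.2 -19.2  20.5]]
1 13 at0 -7.96 deg 0.61
2 7 at0 9.63 deg -1.84
3 15 at0 -20.24 deg 0.55
4 15 at0 20.43 deg 0.27
yellow 181 [-0.  -0.5] -0.2987792039518182 [-57.5  -8.1]
```

```bash
python3 - <<'E'
from m import *
np.set_printoptions(precision=4,suppress=True)
go([507.9,-65.9,267],19.2)
E
```

```text
opt 0 shift [-0.0396 -0.0086  0.0009] turn [-0.01 -0.01 -2.21] n 2.2
opt 180 shift [-0.0396 -0.0086  0.0009] turn [ -0.01   0.01 177.79] n 177.8
```

>>> move_arm:
  steps:
    - [-0.0396, -0.0086, 0, 0, 0, -2.2, -1]
    - [-0.0396, -0.0086, 0, 0, 0, -2.2, -1]
    - [-0.0396, -0.0086, 0.04, 0, 0, -2.2, -1]
    - [-0.0396, -0.0086, 0.075, 0, 0, -2.2, -1]
    - [-0.0396, -0.0086, 0.075, 0, 0, -2.2, -1]

```text
time_s: 9.35
tcp_pos: [504.7, -64.7, 189.3]
tool_rot: [0.58, 0.815, -0.001, -0.005]
ft_force: [-0.6, 0.6, -1.2]
opening: 15.5
grip_force: 59.5
```

```bash
python3 - <<'E'
from m import *
np.set_printoptions(precision=4,suppress=True)
for k in range(4): d=cam('wrist','wrist7.png')
s=cam('scene','scene7.png')
o=env.get_obs(); print(o['time_s'],o['tcp_pos'],o['ft_force'],o['moment'],o['grip_force'])
go([507.9,-65.9,170],19.2,o)
e=edges(d,-5,68,th=19.2)
for i in (1,2,3,4):
    y,x=e[:,0],e[:,i]; k=abs(x-np.median(x))<1.6; p=np.polyfit(y[k],x[k],1); print(i,k.sum(),'at0',p[1].round(2), 'deg',np.degrees(p[0]).round(2))
a=d['pixels'][90:300,150:360]; b=s['pixels'][150:255,190:295]
cv2.imwrite('pics/c7.png',np.hstack([cv2.resize(a,(400,400),interpolation=2),cv2.resize(b,(400,400),interpolation=2)]))
E
```

```text
9.6 [509.4243 -66.2394 194.8412] [ 0.8245  0.1524 -1.414 ] [ 0.0439  0.009  -0.0044] 59.48886573314667
opt 0 shift [ 0.0009 -0.0014  0.0248] turn [0.18 0.14 0.02] n 0.2
opt 180 shift [ 0.0009 -0.0014  0.0248] turn [  -0.23    0.29 -179.98] n 180.0
[[ -5.   -7.8   8.2 -20.   20.8]
 [  1.   -7.5   8.2 -19.8  20.5]
 [  7.   -7.5   8.  -19.8  20.5]
 [ 13.   -7.8   8.  -19.8  20.5]
 [ 19.   -7.5   8.  -19.8  21. ]
 [ 25.   -7.5   8.  -20.2  20.8]
 [ 31.   -7.5   7.8 -20.   20.5]
 [ 37.   -7.5   8.8 -20.   20.5]
 [ 43.   -7.5   8.5 -20.   20.5]
 [ 49.   -7.2   8.5 -20.   20.2]
 [ 55.   -7.2   8.2 -19.8  20.2]
 [ 61.   -7.2   8.5 -19.8  20.2]
 [ 67.   -8.    8.5 -19.5  20. ]]
1 13 at0 -7.58 deg 0.12
2 13 at0 8.05 deg 0.37
3 13 at0 -19.92 deg 0.1
4 13 at0 20.73 deg -0.46
```

View pics/c7.png

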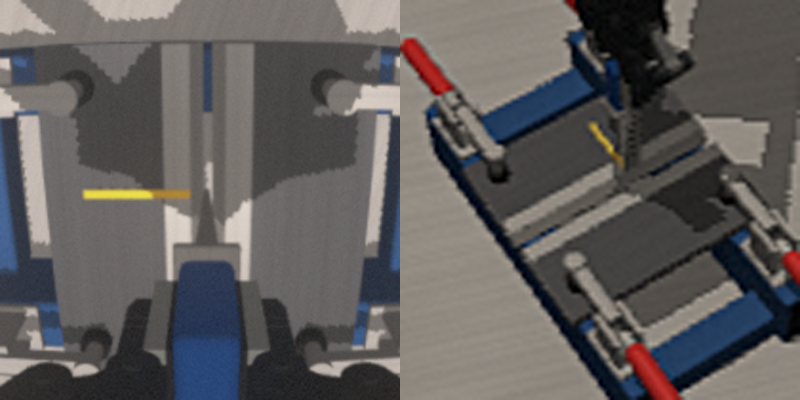

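The tip (207,190 in the left crop) is over the slit (208,110), on the yellow line's extension, a little short of centre. I'll compute the tip's position from the image against the TCP.

```bash
python3 - <<'E'
from m import *
np.set_printoptions(precision=4,suppress=True)
d=cam('wrist','wrist8.png')
o=env.get_obs(); print(o['time_s'],o['tcp_pos'],o['joint_pos'],R.from_quat(o['tool_rot']).as_matrix()[:,2])
for dz in (-3,0,3):
    P=ray_at(d,np.array(258.7),np.array(189.8),o['tcp_pos'][2]-107.4+dz); a=np.radians(19.2); l=P[:2]-o['tcp_pos'][:2]; print('tip-TCP jigX,Y',l@[np.cos(a),np.sin(a)],l@[-np.sin(a),np.cos(a)])
go([508.0,-66.1,167],19.2,o)
E
```

```text
9.65 [509.2787 -66.2324 194.8148] [-0.3472  0.454   1.7678  0.      0.9158 -0.6827] [ 0.0038 -0.0013 -1.    ]
tip-TCP jigX,Y -0.4548947188722905 4.84414065376347
tip-TCP jigX,Y -0.471806412298745 5.8620319249405695
tip-TCP jigX,Y -0.48871810572519475 6.879923196117682
opt 0 shift [ 0.0006 -0.0013  0.0278] turn [0.18 0.14 0.02] n 0.2
opt 180 shift [ 0.0006 -0.0013  0.0278] turn [  -0.23    0.28 -179.98] n 180.0
```

>>> move_arm:
  steps:
    - [0.0012, -0.0007, 0.0, 0.15, 0.15, 0, -1]
    - [0.0012, -0.0007, 0.007, 0.15, 0.15, 0, -1]
    - [0.0012, -0.0007, 0.014, 0.15, 0.15, 0, -1]
    - [0.0012, -0.0007, 0.021, 0.15, 0.15, 0, -1]
    - [0.0012, -0.0007, 0.028, 0.15, 0.15, 0, -1]

```text
time_s: 10.15
tcp_pos: [507.9, -65.2, 164.7]
tool_rot: [0.579, 0.815, 0.0, -0.001]
ft_force: [1.9, 0.9, -1.3]
opening: 15.2
grip_force: 59.7
```

>>> move_arm:
  steps:
    - [0, 0, 0.002, 0, 0, 0, -1]
    - [0, 0, 0.004, 0, 0, 0, -1]
    - [0, 0, 0.004, 0, 0, 0, -1]
    - [0, 0, 0.004, 0, 0, 0, -1]
    - [0, 0, 0.004, 0, 0, 0, -1]

```text
time_s: 10.65
tcp_pos: [507.7, -65.1, 161.0]
tool_rot: [0.579, 0.815, 0.0, -0.001]
ft_force: [4.3, 2.1, -3.4]
opening: 15.2
grip_force: 59.2
```

```bash
python3 - <<'E'
from m import *
np.set_printoptions(precision=4,suppress=True)
d=cam('wrist','wrist9.png')
o=env.get_obs(); print(o['time_s'],o['tcp_pos'],o['ft_force'],o['moment'],R.from_quat(o['tool_rot']).as_matrix()[:,2])
go([508.2,-65.3,150],19.2,o)
cv2.imwrite('pics/c9.png',cv2.resize(d['pixels'][100:290,190:330],(560,600*190//140*560//600 if 0 else 760))[:600])
E
```

```text
10.7 [507.7025 -65.1224 161.0814] [ 4.6565  1.987  -3.4535] [ 0.3495 -1.1645 -0.0106] [-0.0015  0.0014 -1.    ]
opt 0 shift [-0.0004  0.0004  0.0111] turn [-0.05 -0.1   0.  ] n 0.1
opt 180 shift [-0.0004  0.0004  0.0111] turn [   0.16   -0.08 -180.  ] n 180.0
```

View pics/c9.png

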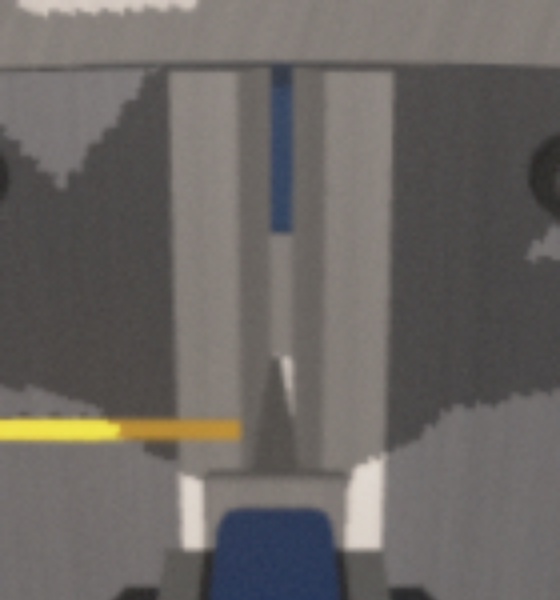

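Blade touches plate A's side (left of the slit at 282; lateral +X force 5 N), so shift toward plate B.

>>> move_arm:
  steps:
    - [0, 0.0005, 0, 0, 0, 0, -1]
    - [0, 0.0009, 0, 0, 0, 0, -1]
    - [0, 0.0009, 0, 0, 0, 0, -1]
    - [0, 0.0009, 0, 0, 0, 0, -1]

```text
time_s: 11.1
tcp_pos: [507.9, -64.9, 161.1]
tool_rot: [0.579, 0.815, -0.0, -0.002]
ft_force: [3.3, -0.7, -2.7]
opening: 15.7
grip_force: 59.5
```

>>> move_arm:
  steps:
    - [0, 0, 0.002, 0, 0, 0, -1]
    - [0, 0, 0.004, 0, 0, 0, -1]
    - [0, 0, 0.004, 0, 0, 0, -1]
    - [0, 0, 0.004, 0, 0, 0, -1]
    - [0, 0, 0.004, 0, 0, 0, -1]

```text
time_s: 11.6
tcp_pos: [508.0, -64.7, 157.0]
tool_rot: [0.579, 0.815, -0.0, -0.002]
ft_force: [4.1, 0.9, -0.1]
opening: 15.3
grip_force: 59.7
```

>>> move_arm:
  steps:
    - [-0.0003, 0.0005, 0, 0, 0, 0, -1]
    - [-0.0006, 0.001, 0, 0, 0, 0, -1]
    - [-0.0006, 0.001, 0, 0, 0, 0, -1]
    - [-0.0006, 0.001, 0, 0, 0, 0, -1]

```text
time_s: 12.0
tcp_pos: [508.3, -64.8, 156.8]
tool_rot: [0.579, 0.815, -0.001, -0.003]
ft_force: [1.8, 0.8, 0.4]
opening: 15.3
grip_force: 59.9
```

```bash
cat > st.py <<'E'
from m import *
np.set_printoptions(precision=3,suppress=True)
o=env.get_obs(); a=np.radians(19.2); J=np.array([[np.cos(a),np.sin(a)],[-np.sin(a),np.cos(a)]])
q=R.from_quat(o['tool_rot']).as_matrix()
print('t',o['time_s'],'tcp',o['tcp_pos'],'relXY',J@(o['tcp_pos'][:2]-[507.8,-66.2]),'F jig',J@o['ft_force'][:2],o['ft_force'][2],'M',J@o['moment'][:2],'z tilt jig deg',np.degrees(J@q[:2,2]),'yaw',np.degrees(np.arctan2(q[1,1],q[0,1])),'qv',np.abs(o['qvel']).max())
E
python3 st.py
```

```text
t 12.0 tcp [508.312 -64.788 156.838] relXY [0.948 1.165] F jig [1.96  0.196] 0.37104757123227705 M [ 0.157 -0.636] z tilt jig deg [-0.219  0.199] yaw 19.2188566636581 qv 0.0018073477444134156
```

>>> move_arm:
  steps:
    - [-0.0004, 0.0006, 0, 0, 0, 0, -1]
    - [-0.0004, 0.0006, 0.002, 0, 0, 0, -1]
    - [-0.0004, 0.0006, 0.004, 0, 0, 0, -1]
    - [-0.0004, 0.0006, 0.004, 0, 0, 0, -1]
    - [-0.0004, 0.0006, 0.004, 0, 0, 0, -1]

```text
time_s: 12.5
tcp_pos: [508.9, -65.1, 152.5]
tool_rot: [0.579, 0.815, -0.001, -0.003]
ft_force: [-0.2, 1.0, -1.5]
opening: 15.6
grip_force: 59.6
```

```bash
python3 st.py
```

```text
t 12.5 tcp [508.932 -65.11  152.529] relXY [1.428 0.657] F jig [0.116 1.031] -1.4681482122623495 M [-0.006 -0.119] z tilt jig deg [-0.245  0.199] yaw 19.224777914495437 qv 0.004278535675167371
```

>>> move_arm:
  steps:
    - [0.0002, -0.0002, 0, -0.12, -0.1, 0, -1]
    - [0.0004, -0.0004, 0, -0.25, -0.2, 0, -1]
    - [0.0004, -0.0004, 0.002, -0.25, -0.2, 0, -1]
    - [0.0004, -0.0004, 0.003, -0.25, -0.2, 0, -1]
    - [0.0004, -0.0004, 0.003, -0.25, -0.2, 0, -1]

```text
time_s: 13.0
tcp_pos: [508.8, -64.9, 149.8]
tool_rot: [0.579, 0.815, 0.0, 0.001]
ft_force: [0.1, 1.1, -1.0]
opening: 15.5
grip_force: 59.7
```

```bash
python3 st.py
```

```text
t 13.0 tcp [508.833 -64.855 149.775] relXY [1.418 0.93 ] F jig [0.422 1.031] -1.039708360697436 M [-0.017 -0.007] z tilt jig deg [ 0.068 -0.028] yaw 19.21626611162109 qv 0.004478671737332822
```

Free and upright. Continue down in small steps.

>>> move_arm:
  steps:
    - [0, 0, 0.001, 0, 0, 0, -1]
    - [0, 0, 0.002, 0, 0, 0, -1]
    - [0, 0, 0.003, 0, 0, 0, -1]
    - [0, 0, 0.003, 0, 0, 0, -1]

```text
time_s: 13.4
tcp_pos: [509.0, -64.9, 146.8]
tool_rot: [0.579, 0.815, 0.0, 0.001]
ft_force: [0.0, -0.4, -0.7]
opening: 15.4
grip_force: 59.7
```

```bash
python3 st.py
```

```text
t 13.4 tcp [508.991 -64.864 146.836] relXY [1.564 0.87 ] F jig [-0.103 -0.367] -0.7227088509662981 M [-0.012 -0.008] z tilt jig deg [ 0.086 -0.037] yaw 19.213339443365847 qv 0.0026466441331004
```

>>> move_arm:
  steps:
    - [0, 0, 0.001, 0, 0, 0, -1]
    - [0, 0, 0.002, 0, 0, 0, -1]
    - [0, 0, 0.003, 0, 0, 0, -1]
    - [0, 0, 0.003, 0, 0, 0, -1]

```text
time_s: 13.8
tcp_pos: [509.0, -64.8, 143.8]
tool_rot: [0.579, 0.815, 0.0, 0.001]
ft_force: [0.1, -0.3, -2.5]
opening: 15.4
grip_force: 59.7
```

```bash
python3 st.py
```

```text
t 13.8 tcp [508.965 -64.835 143.814] relXY [1.55  0.906] F jig [-0.045 -0.297] -2.4702698468111377 M [-0.039  0.006] z tilt jig deg [ 0.083 -0.035] yaw 19.217429831053522 qv 0.0025932868044736012
```

>>> move_arm:
  steps:
    - [0, 0, 0.001, 0, 0, 0, -1]
    - [0, 0, 0.002, 0, 0, 0, -1]
    - [0, 0, 0.002, 0, 0, 0, -1]

```text
time_s: 14.1
tcp_pos: [509.0, -64.9, 141.8]
tool_rot: [0.579, 0.815, 0.0, 0.001]
ft_force: [0.2, -0.6, -0.9]
opening: 15.3
grip_force: 59.7
```

>>> move_arm:
  steps:
    - [0, 0, 0.001, 0, 0, 0, -1]
    - [0, 0, 0.002, 0, 0, 0, -1]
    - [0, 0, 0.002, 0, 0, 0, -1]

```text
time_s: 14.4
tcp_pos: [509.0, -64.9, 140.0]
tool_rot: [0.579, 0.815, 0.0, 0.001]
ft_force: [-0.6, 0.4, 0.5]
opening: 15.2
grip_force: 60.0
```

```bash
python3 st.py
```

```text
t 14.4 tcp [509.033 -64.923 139.995] relXY [1.584 0.8  ] F jig [-0.417  0.621] 0.47661893026759505 M [0.016 0.125] z tilt jig deg [ 0.093 -0.05 ] yaw 19.215353114758365 qv 0.0016156981202132329
```

>>> move_arm:
  steps:
    - [0, 0, 0.001, 0, 0, 0, -1]
    - [0, 0, 0.001, 0, 0, 0, -1]
    - [0, 0, 0.001, 0, 0, 0, -1]

```text
time_s: 14.7
tcp_pos: [509.1, -64.9, 139.2]
tool_rot: [0.579, 0.815, 0.0, 0.001]
ft_force: [-1.6, -0.3, 3.3]
opening: 15.5
grip_force: 60.3
```

```bash
python3 st.py
```

```text
t 14.7 tcp [509.065 -64.944 139.184] relXY [1.607 0.77 ] F jig [-1.622  0.289] 3.250036970409166 M [-0.001  0.362] z tilt jig deg [ 0.098 -0.058] yaw 19.220249257985927 qv 0.0012658412007781
```

>>> move_arm:
  steps:
    - [0, -0.0002, 0, 0.1, 0.05, 0, -1]
    - [0, -0.0002, 0, 0.1, 0.05, 0, -1]
    - [0, -0.0002, 0.001, 0.1, 0.05, 0, -1]
    - [0, -0.0002, 0.001, 0.1, 0.05, 0, -1]

```text
time_s: 15.1
tcp_pos: [509.2, -65.0, 138.3]
tool_rot: [0.579, 0.815, 0.0, 0.0]
ft_force: [-0.7, 0.7, 5.3]
opening: 15.5
grip_force: 60.7
```

```bash
python3 st.py
```

```text
t 15.1 tcp [509.178 -65.028 138.273] relXY [1.687 0.653] F jig [-0.458  0.917] 5.265197394616955 M [0.036 0.212] z tilt jig deg [ 0.033 -0.024] yaw 19.21798546532107 qv 0.001093259587798134
```

>>> move_arm:
  steps:
    - [0, -0.0002, 0, 0, 0, 0, -1]
    - [0, -0.0002, 0.001, 0, 0, 0, -1]
    - [0, -0.0002, 0.001, 0, 0, 0, -1]
    - [0, -0.0002, 0.001, 0, 0, 0, -1]

```text
time_s: 15.5
tcp_pos: [509.2, -65.1, 137.5]
tool_rot: [0.579, 0.815, 0.0, 0.001]
ft_force: [-1.0, -0.3, 7.1]
opening: 14.7
grip_force: 61.1
```

```bash
python3 st.py
```

```text
t 15.5 tcp [509.197 -65.122 137.537] relXY [1.674 0.559] F jig [-1.006  0.01 ] 7.114746229602085 M [0.044 0.163] z tilt jig deg [ 0.063 -0.042] yaw 19.211870477938763 qv 0.0012180661963536992
```

>>> move_arm:
  steps:
    - [0, -0.0006, 0, 0, 0, 0, -1]
    - [0, -0.0006, 0, 0, 0, 0, -1]
    - [0, -0.0006, 0, 0, 0, 0, -1]

```text
time_s: 15.8
tcp_pos: [509.0, -65.2, 137.5]
tool_rot: [0.579, 0.815, 0.001, 0.001]
ft_force: [-0.3, 2.0, 6.0]
opening: 15.3
grip_force: 60.7
```

```bash
python3 st.py; python3 - <<'E'
from m import *
d=cam('wrist','wrist10.png'); s=cam('scene')
a=d['pixels'][100:300,160:360]; b=cam('scene')['pixels'][150:255,190:295]
cv2.imwrite('pics/c10.png',np.hstack([cv2.resize(a,(400,400),interpolation=2),cv2.resize(b,(400,400),interpolation=2)]))
E
```

```text
t 15.8 tcp [509.017 -65.2   137.544] relXY [1.478 0.545] F jig [0.353 1.966] 6.011645562701009 M [ 0.223 -0.018] z tilt jig deg [ 0.119 -0.047] yaw 19.18957866311802 qv 0.0014396158418820974
```

View pics/c10.png

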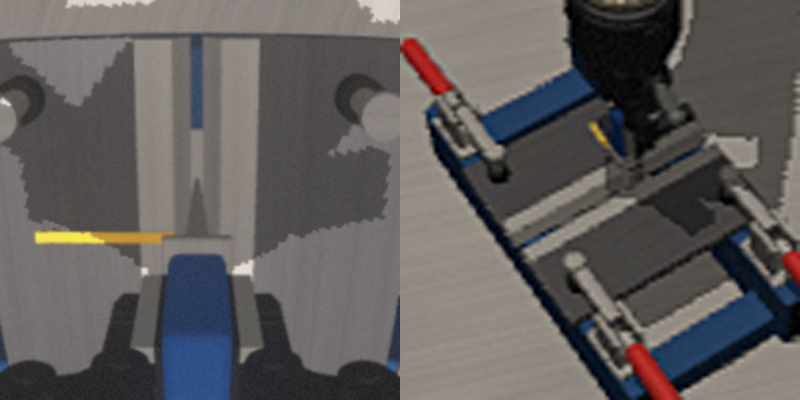

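The blade sits centred in the slit (196 in the left crop), on the paint line. Keep pressing lightly, and straighten the small tilt.

>>> move_arm:
  steps:
    - [0, 0.0002, 0, 0.1, 0.05, 0, -1]
    - [0, 0.0002, 0.001, 0.1, 0.05, 0, -1]
    - [0, 0.0002, 0.001, 0.1, 0.05, 0, -1]
    - [0, 0.0002, 0.001, 0.1, 0.05, 0, -1]

```text
time_s: 16.35
tcp_pos: [509.3, -65.3, 136.9]
tool_rot: [0.579, 0.815, 0.0, 0.0]
ft_force: [-1.5, 0.4, 8.3]
opening: 15.6
grip_force: 61.3
```

```bash
python3 st.py
```

```text
t 16.35 tcp [509.263 -65.26  136.871] relXY [1.69  0.407] F jig [-1.231  0.882] 8.289075027406875 M [0.276 0.104] z tilt jig deg [ 0.021 -0.019] yaw 19.20576280584942 qv 0.001762798375174345
```

```bash
python3 - <<'E'
from m import *
cam('wrist','wrist11.png')
f=lambda n:cv2.cvtColor(cv2.imread(f'pics/wrist{n}.png'),cv2.COLOR_BGR2GRAY).astype(np.float32)
d=cam('wrist')
ref=cv2.imread('pics/wrist8.png')
print('f',192/np.tan(np.radians(d['vertical_fov'])/2))
for n in (5,8,9,10,11):
    im=cv2.imread(f'pics/wrist{n}.png').astype(int); H=cv2.cvtColor(im.astype(np.uint8),cv2.COLOR_BGR2HSV)
    m=((abs(H[...,0].astype(int)-112)<12)&(H[...,1]>90)&(np.abs(np.mgrid[:384,:512][1]-258)<25)&(np.mgrid[:384,:512][0]>215)).astype(np.uint8)
    k,l,st,c=cv2.connectedComponentsWithStats(m); i=1+np.argmax(st[1:,4]); print(n,st[i],c[i])
    col=im[205:240,254:262].sum(2).mean(1); print(col.round().astype(int)[4:30])
dp=d['depth']; print('depth handle column', dp[215:320:8,258].round(1))
C=cloud(d,True); print(C[215:320:8,258].round(1))
E
python3 st.py
```

```text
f 297.3186396354542
5 [ 240  228   37   86 2819] [258.1 271.6]
[210 212 211 209 207 207 209 209 211 220 255 286 305 305 303 307 303 270
 198 166 166 161 165 160 162 165]
8 [ 240  228   37   86 2814] [258.  271.6]
[239 237 236 237 236 234 236 232 239 246 288 325 341 349 349 349 346 306
 229 193 186 186 187 186 189 186]
9 [ 240  228   37   86 2820] [258.1 271.6]
[249 242 246 243 248 244 245 242 242 257 308 347 367 368 369 370 364 324
 239 194 191 194 194 194 193 192]
10 [ 240  228   37   87 2835] [258.1 271.4]
[257 253 255 254 254 256 254 251 252 270 325 364 385 389 388 390 385 340
 248 201 194 198 194 200 197 196]
11 [ 240  228   37   87 2844] [258.  271.4]
[257 256 256 256 253 253 255 256 258 269 325 363 382 390 391 391 387 341
 249 204 198 196 197 200 196 200]
depth handle column [193.7 162.8 155.8 147.7 139.7 132.1 126.1 124.  124.4 124.5 127.2 128.
 130.1 330.6]
[[ 505.4  -58.8   84.4]
 [ 502.8  -51.1  114.3]
 [ 503.1  -52.1  122.1]
 [ 503.2  -52.3  130.7]
 [ 503.1  -52.1  139.1]
 [ 503.   -51.9  147. ]
 [ 503.1  -52.   153.4]
 [ 503.8  -54.1  156.4]
 [ 505.   -57.5  157.3]
 [ 506.1  -60.9  158.4]
 [ 507.9  -66.   157.3]
 [ 509.3  -70.   157.9]
 [ 511.1  -75.   157.6]
 [ 562.3 -222.    -0.9]]
t 16.45 tcp [509.252 -65.24  136.858] relXY [1.687 0.429] F jig [-0.012  1.048] 7.9120539597464745 M [0.179 0.126] z tilt jig deg [ 0.021 -0.018] yaw 19.20445890755985 qv 0.0023561282787840647
```

>>> move_arm:
  steps:
    - [0, 0, 0.001, 0, 0, 0, -1]
    - [0, 0, 0.0015, 0, 0, 0, -1]
    - [0, 0, 0.0015, 0, 0, 0, -1]
    - [0, 0, 0.0015, 0, 0, 0, -1]

```text
time_s: 16.85
tcp_pos: [509.3, -65.4, 136.0]
tool_rot: [0.579, 0.815, 0.0, 0.0]
ft_force: [-2.0, 1.2, 13.4]
opening: 15.5
grip_force: 62.0
```

```bash
python3 st.py
```

```text
t 16.85 tcp [509.333 -65.354 136.024] relXY [1.726 0.295] F jig [-1.507  1.786] 13.42903339494933 M [0.284 0.324] z tilt jig deg [ 0.036 -0.042] yaw 19.21265971595872 qv 0.0015992423659744815
```

>>> move_arm:
  steps:
    - [0, 0.0008, 0, 0, 0, 0, -1]
    - [0, 0.0008, 0, 0, 0, 0, -1]
    - [0, 0.0008, 0, 0, 0, 0, -1]

```text
time_s: 17.15
tcp_pos: [509.5, -65.2, 136.0]
tool_rot: [0.579, 0.815, -0.0, -0.0]
ft_force: [-3.2, 0.1, 14.3]
opening: 15.2
grip_force: 61.9
```

```bash
python3 st.py
```

```text
t 17.15 tcp [509.493 -65.23  135.991] relXY [1.918 0.359] F jig [-2.993  1.193] 14.301113378482299 M [0.144 0.625] z tilt jig deg [-0.047 -0.03 ] yaw 19.238080824371792 qv 0.0017031270469468455
```

>>> move_arm:
  steps:
    - [0, -0.0016, 0, 0, 0, 0, -1]
    - [0, -0.0016, 0, 0, 0, 0, -1]
    - [0, -0.0016, 0, 0, 0, 0, -1]

```text
time_s: 17.45
tcp_pos: [509.1, -65.4, 136.0]
tool_rot: [0.579, 0.815, 0.001, 0.001]
ft_force: [-0.4, 1.8, 13.3]
opening: 15.5
grip_force: 61.7
```

```bash
python3 st.py
```

```text
t 17.45 tcp [509.141 -65.432 136.032] relXY [1.519 0.284] F jig [0.183 1.853] 13.342888940747594 M [0.43  0.056] z tilt jig deg [ 0.118 -0.049] yaw 19.179793423452036 qv 0.0017296005749366033
```

The blade now pivots both ways without shifting, so both plates hold it. Return to upright and neutral, then settle.

>>> move_arm:
  steps:
    - [0, 0.0006, 0, 0, 0, 0, -1]
    - [0, 0.0006, 0.0003, 0, 0, 0, -1]
    - [0, 0.0006, 0.0003, 0, 0, 0, -1]
    - [0, 0.0006, 0.0003, 0, 0, 0, -1]
    - [0, 0.0006, 0.0003, 0, 0, 0, -1]

```text
time_s: 17.95
tcp_pos: [509.3, -65.4, 135.9]
tool_rot: [0.579, 0.815, 0.0, 0.001]
ft_force: [-2.1, 2.7, 14.6]
opening: 15.5
grip_force: 62.0
```

```bash
python3 st.py; python3 -c "
from rig import env
print(env.sign_off())"
```

```text
t 17.95 tcp [509.286 -65.368 135.939] relXY [1.677 0.297] F jig [-1.151  3.222] 14.576240079579643 M [0.362 0.307] z tilt jig deg [ 0.06  -0.049] yaw 19.205984911786484 qv 0.0008985758984908739
the job is handed in; nothing more can be done
None
```

The blue taper gauge is in the groove at the yellow line, upright and square to the gap, held by its handle and pressing down at about 15 N with both plates stopping the blade; the depth suggests a root gap of about 5.3 mm, and I handed the job in at 18 s.

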